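# Clamp a flatted shaft flat-up in a V-block fixture beside the printers

## Robot

A 6-joint arm with a two-finger parallel gripper is mounted at the origin on the work surface. World frame = base frame: x ahead of the robot, y to its left, z up, the work surface at z = 0. Lengths are in m, angles in rad, forces in N, time in s.
With the tool pointing down it reaches from about 0.3 to 0.85 m from the base axis. Payload 4.2 kg.
Tool frame: the origin (TCP) lies midway between the tips of the shut fingers; the grasp point (between the pads) lies 19 mm behind it (pinch_z is the distance from the TCP to the grasp point, in m); z points along the fingers, x is the direction in which the jaws open and shut, and the axes are right-handed (so a half turn about z gives the same grasp; the last joint's range is limited). The gripper opens to 91 mm and grips with 3 to 60 N. Pads are 32 mm wide; open, the fingers measure 118 mm over their backs; the gripper's body (76 mm by 178 mm) begins 60 mm behind the grasp point.
Start: joints at [1.127, 0.32, 1.565, -0, 1.257, -0.02], TCP at [0.236, 0.524, 0.214] pointing down, gripper open.
Joint ranges: [-3.11, 3.11], [-0.84, 2.01], [0.21, 2.61], [-1.34, 4.49], [0.05, 2.63], [-2.56, 2.56]. Speed limits (rad/s): [2.57, 2.57, 3.14, 3.14, 3.14, 3.14].

## Interface

Orientations are given as a rotation vector (axis times angle).
In Python, from cell import get_state, read_camera, finish_job, pinch_z gives the robot as it stands. The module is installed in compiled form; this text tells all that it offers.
- The arm moves only by the tool send_rows, never from a script. Its argument "increments" is a list of rows, each a list of 4 numbers: the shift along the world's x, y, z in cm, then the turn about the world's z in rad. A call has 1 to 5 rows; each row shifts and turns the commanded pose from where the row before left it; what a row does not reach is not made up. A row lasts 1/8 s, in which the tool goes at most 62.5 mm and 10.7 degrees, less where a joint would pass 70% of its speed; a pose out of reach is approached as far as the arm can. A call is refused whole if a number of a shift passes 6.25 or a number of a turn 0.188, either way. A call with a gripper value outside its range is refused whole. "grip" is the opening, from -1 (shut) to 1 (fully open), set as the call begins (left out, the last holds). The fingers move at their own pace and stop on an object; "squeeze" is the grip in N (left out, the last holds). Time passes only in rows, so rows that do not move let the fingers close. It gives the time, the measured TCP pose, the force and the opening at its end, in the units of the state.
- get_state(): the state, without advancing time (a new reading comes with each control period).
- read_camera(name): name is "scene" or "top"; returns a dict with "img" (400x640x3 uint8, red, green, blue), "intrinsics" (3x3 intrinsics, pixels), "D" ([k1, k2, p1, p2, k3] as OpenCV has them; the pictures are not rectified), "cam_to_world" (4x4, takes a point from camera to world coordinates). Camera axes: x right, y up, looking along -z (the intrinsics and any distortion apply to the point x, -y, -z); pixel columns grow to the right and rows downward; lengths in m; the calibration is good to about 2 mm. A picture is of the moment at which its call begins. There is no depth.
- finish_job(): hands the job in, once; it reports no verdict.
The state is a dict: "time_s": time; "qpos": joint angles; "qvel": joint speeds; "joint_torque": joint torques, N m; "position": TCP position; "orientation": TCP orientation; "contact_force": force on the tool from outside, world axes, zero at the start; "moment": the same for the moment, N m; "gripper_width": finger opening in m.
Only numpy, scipy, OpenCV 4.12 (cv2) and the standard library are available. Lean on these libraries where they do the work, as an engineer would, in place of code of your own. Each camera call takes 0.05 s, during which the arm holds its last target.

## Task

Take the aluminium shaft from the sloping orange holder and lay it gently in the two black V-blocks of the clamping fixture (do not drop it in), level and centred lengthwise, with its flatted end under the strap and the blue flat facing straight up (roll it in the V-blocks if it is off). Then swing the orange strap over and down until its pad rests squarely on the flat, and let go. Leave the jar and the spool where they are.

Things in the scene. Friction and masses are not known exactly. Their poses are not given: they have to be found in the camera images.
- shaft_mid (a point): middle, on the axis, of the loose aluminium shaft: 24 mm diameter, 190 mm long, about 0.23 kg. x runs along the shaft towards the flatted end; z is the outward normal of the flat (straight up once the job is done). It starts in the holder with x pointing away from the robot and up at 25 degrees to level, flat uppermost, so that z leans 25 degrees towards the robot
- shaft_flat (a point): centre of the strip of flat that the strap pad should meet: 70 mm from the shaft's middle towards +x, 7 mm off its axis; axes as shaft_mid. The last 50 mm at the shaft's +x end is a D section with this flat, painted blue, 19 mm wide, 7 mm from the axis; the rest of the shaft is round
- shaft: the same shaft; its origin and axes are those of shaft_mid. Fingers that close on it off-centre while it lies in a V roll it a little; it can be gripped between the V-blocks and rolled about its axis, and it stays as rolled
- holder: fixed sloping orange shaft holder on a black foot 190 x 90 mm; origin at the centre of its underside, x level, towards its high end (away from the robot), z up. The shaft's middle starts 130 mm above the origin, in two V-saddles 20 mm wide, 55 mm either side of it, low end on a stop plate. Between them 90 mm of shaft is free, its axis 34 mm above the beam. Nothing is above it
- fixture: fixed clamping fixture: aluminium plate 170 x 125 x 12 mm, two black 90-degree V-blocks, hinged orange strap. Origin on the bench under the groove's middle; x along the groove, away from the robot; y towards the strap's hinge. V-blocks 24 mm wide in x, centred at x -60 and +60, 54 mm across y, lips 38 mm apart, 64 mm above the bench; 96 mm between them is free down to the plate
- seat (a point): where the shaft's middle lies when it is seated and centred: 62 mm above the fixture's origin; axes as the fixture's; the seated shaft's x runs the same way as this x
- strap_hinge (a point): point on the strap's hinge axis, which is parallel to the fixture's x: at fixture x +60, y +60, z 84 mm; axes as the fixture's. Two 10 mm thick hinge cheeks at fixture x +40 and +80 reach 94 mm above the bench
- strap (a joint): strap angle, rad: 0 = level, pad resting on the flat of a seated shaft; grows as it opens (1.57 upright, then leaning to fixture +y; stops -0.06 and 2.0). Round side up stops it near +0.08. Starts 1.45 to 1.95. Hinge friction (0.07 N m) holds it where left near upright; below about 0.9 rad the strap (0.2 kg) sinks shut slowly by itself
- strap_knob (a point): centre of the black ball knob, 24 mm diameter, at the strap's free end, 126 mm from the hinge axis. Upright, its top is 222 mm above the bench. The strap is 22 mm wide (fixture x), 8 mm thick, its mid-plane through hinge axis and knob. Its rubber pad, 20 x 20 mm, 60 mm from the hinge, stands 15 mm from the mid-plane on the side that faces down when shut
- jar: plain white jar with a blue cap, 52 mm across and 85 mm tall, standing; origin at the centre of its underside; a bystander to leave alone
- spool: small grey and black filament spool lying flat, 110 mm across and 40 mm high; origin at the centre of its underside; a bystander to leave alone
Mind the look-alikes: they are no part of the job. Leave any yellow look-alike of the fixture alone. Of the things shaped like the shaft, the aluminium one is meant.

How it is judged:
On the way:
1. the shaft lies seated in both V-blocks, flat up, and the strap is still open (x of shaft_mid in the frame of seat between -0.015 and 0.015 m and y of shaft_mid in the frame of seat between -0.003 and 0.003 m and z of shaft_mid in the frame of seat between -0.003 and 0.003 m and angle between the x axis of shaft_mid and the x axis of seat, either way round below 0.05 rad and x of shaft_flat in the frame of seat above 0.03 m and angle between shaft_mid's own z axis and vertical below 0.2 rad and value of joint strap above 1 rad and linear speed of shaft below 0.03 m/s), for 0.2 s.
At the end, for the whole second after the job is handed in: Shaft at rest in both V-blocks: middle within 15 mm of seat along the groove, 3 mm across and in height, axis within 0.05 rad of the groove, flatted end under the strap, flat up within 0.2 rad; strap still, shut on the flat (-0.04 to 0.045 rad) (x of shaft_mid in the frame of seat between -0.015 and 0.015 m and y of shaft_mid in the frame of seat between -0.003 and 0.003 m and z of shaft_mid in the frame of seat between -0.003 and 0.003 m and angle between the x axis of shaft_mid and the x axis of seat, either way round below 0.05 rad and x of shaft_flat in the frame of seat above 0.03 m and angle between shaft_mid's own z axis and vertical below 0.2 rad and value of joint strap between -0.04 and 0.045 rad and velocity of joint strap between -0.05 and 0.05 rad/s and linear speed of shaft below 0.02 m/s); the robot touches nothing.
It fails at once if the shaft is dropped or thrown into the V-blocks (faster than 0.5 m/s within 30 mm of its seat) (distance between shaft_mid and seat below 0.03 m and linear speed of shaft above 0.5 m/s).
It fails at once if the jar is moved more than 30 mm (distance of jar from where it was at the start of the episode above 0.03 m).
It fails at once if the spool is moved more than 30 mm (distance of spool from where it was at the start of the episode above 0.03 m).
It also fails if it takes over 64 s, if anything falls off the work surface, if the arm or the gripper's body presses on something with over 40 N, if the wrist force passes 120 N, or if a joint passes its speed limit or range.

## Working session

There is one attempt and no reset: what is moved stays moved. The work goes in short steps, Python scripts to look and compute and a tool call to move; the robot and the scene stay as the last step left them, time stands still between calls to the robot, and variables do not carry over. Pictures are saved under pics/ and viewed, and the job is handed in when it is done.

Besides the shell and the picture viewer there is one more tool, called after ">>>" as name(argument=value, ...), one argument or row to a line, values as JSON. send_rows: Moves the arm, as the interface text tells. Its arguments: {"type":"object","properties":{"increments":{"type":"array"},"grip":{"type":"number"},"squeeze":{"type":"number"}},"required":["increments"]}

```bash
mkdir -p pics; cat > h.py <<'E'
import numpy as np, cv2
from cell import *
def snap(name,fn):
    c=read_camera(name); cv2.imwrite('pics/'+fn,c['img'][:,:,::-1]); np.savez('pics/'+fn+'.npz',**{k:np.array(v) for k,v in c.items()}); return c
def load(fn): return dict(np.load('pics/'+fn+'.npz'))
def ray(c,u,v):
    p=cv2.undistortPoints(np.array([[[u,v]]],float),c['intrinsics'],c['D'])[0,0]
    T=c['cam_to_world']; d=T[:3,:3]@np.array([p[0],-p[1],-1.]); return T[:3,3],d/np.linalg.norm(d)
def atz(c,u,v,z):
    o,d=ray(c,u,v); return o+d*(z-o[2])/d[2]
def proj(c,P):
    T=c['cam_to_world']; P=np.atleast_2d(P).astype(float); q=(P-T[:3,3])@T[:3,:3]; q=q*[1,-1,-1]
    return cv2.projectPoints(q.reshape(-1,1,3),np.zeros(3),np.zeros(3),c['intrinsics'],c['D'])[0].reshape(-1,2)
def tri(c1,p1,c2,p2):
    o1,d1=ray(c1,*p1);o2,d2=ray(c2,*p2)
    A=np.stack([d1,-d2],1); s=np.linalg.lstsq(A,o2-o1,rcond=None)[0]
    a=o1+s[0]*d1;b=o2+s[1]*d2; return (a+b)/2,np.linalg.norm(a-b)
E
python3 - <<'E'
from h import *
for n in('scene','top'):
    c=snap(n,n+'0.png'); print(n,c['cam_to_world'].round(3).tolist(),c['intrinsics'].round(1).tolist(),c['D'])
s=get_state();print({k:np.round(v,3) for k,v in s.items()},pinch_z)
E
```

```text
scene [[0.392, -0.551, 0.737, 1.606], [0.92, 0.222, -0.324, -0.475], [0.015, 0.805, 0.593, 0.962], [0.0, 0.0, 0.0, 1.0]] [[476.7, 0.0, 317.6], [0.0, 476.7, 194.4], [0.0, 0.0, 1.0]] [-0.04015992  0.          0.          0.          0.        ]
top [[0.004, 0.992, -0.123, 0.402], [-1.0, 0.003, -0.013, -0.003], [-0.012, 0.123, 0.992, 1.409], [0.0, 0.0, 0.0, 1.0]] [[407.6, 0.0, 318.4], [0.0, 407.6, 194.1], [0.0, 0.0, 1.0]] [0.02156048 0.         0.         0.         0.        ]
{'time_s': np.float64(0.1), 'qpos': array([ 1.127,  0.32 ,  1.566,  0.   ,  1.257, -0.02 ]), 'qvel': array([ 0.   ,  0.001, -0.006, -0.   , -0.001,  0.   ]), 'joint_torque': array([-1.0000e-03, -4.1333e+01, -2.3251e+01,  7.3000e-02,  4.2000e-02,
       -0.0000e+00]), 'position': array([0.236, 0.524, 0.213]), 'orientation': array([ 2.638e+00,  1.704e+00, -2.000e-03]), 'contact_force': array([ 0.004, -0.033,  0.298]), 'moment': array([ 0.018, -0.08 , -0.028]), 'gripper_width': np.float64(0.091)} 0.0188
```

View pics/scene0.png

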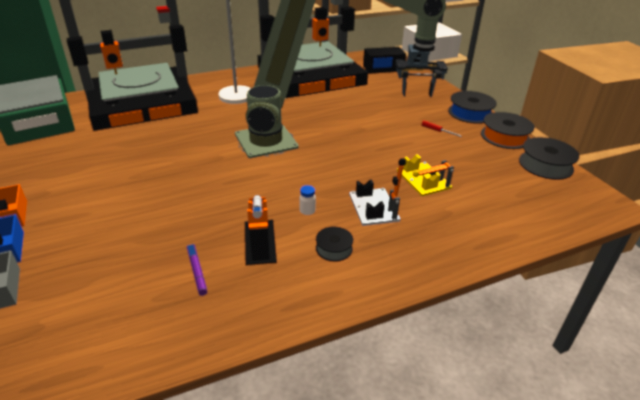

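View pics/top0.png

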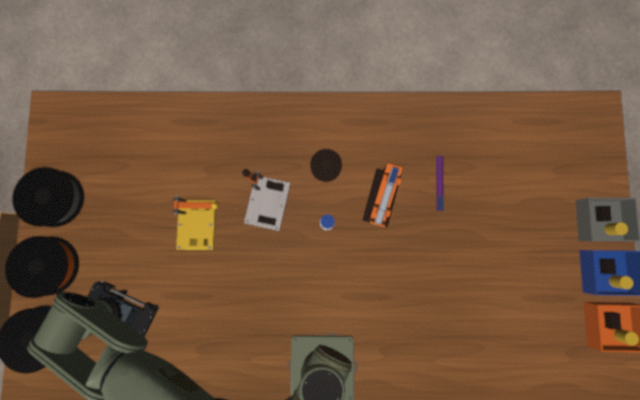

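The scene view shows the holder at about (260,235), the spool at (334,243), the jar at (307,200) and the white-plated fixture at (375,203). In the top view the fixture is at (267,203), the holder at (384,195), the jar at (327,222) and the spool at (326,165). I'll enlarge these areas.

```bash
python3 - <<'E'
from h import *
a=cv2.imread('pics/top0.png')
f=lambda a,x0,x1,y0,y1,k,n:cv2.imwrite('pics/'+n,cv2.resize(a[y0:y1,x0:x1],None,fx=k,fy=k,interpolation=cv2.INTER_CUBIC))
f(a,230,310,160,240,7,'t_fix.png'); f(a,350,420,155,235,7,'t_hol.png')
b=cv2.imread('pics/scene0.png')
f(b,340,410,160,230,8,'s_fix.png'); f(b,235,285,185,270,7,'s_hol.png')
E
```

```text
(no output)
```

View pics/t_fix.png

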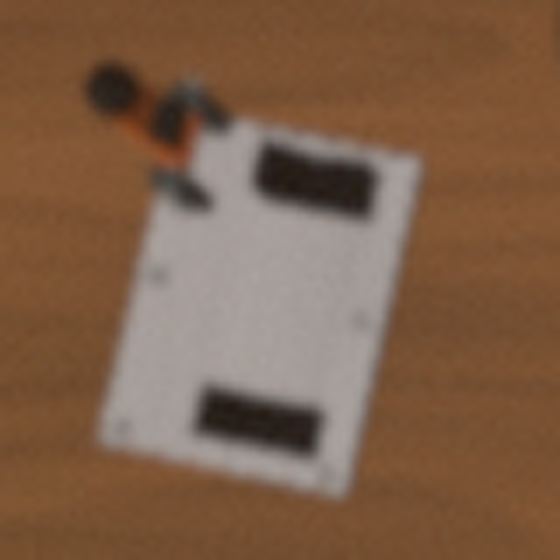

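View pics/t_hol.png

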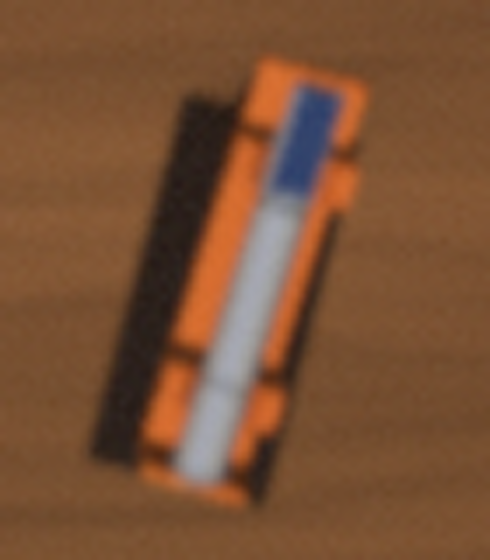

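View pics/s_fix.png

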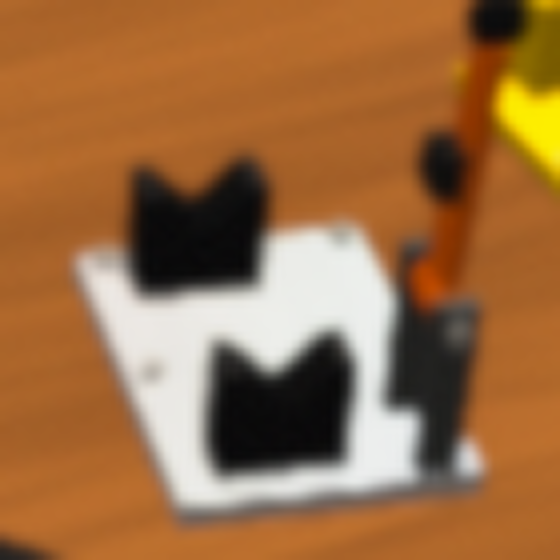

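View pics/s_hol.png

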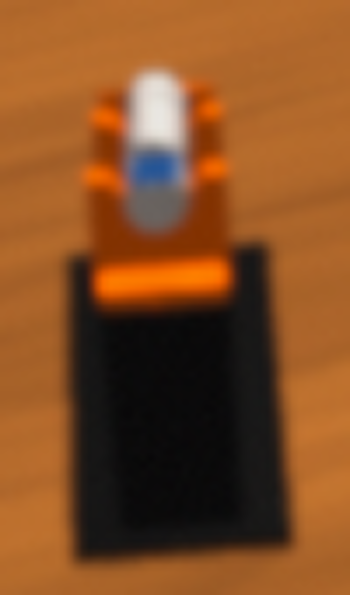

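```bash
cat > fit.py <<'E'
from h import *
from scipy.optimize import least_squares
t=load('top0.png'); s=load('scene0.png')
cr=lambda x0,y0,k:(lambda U,V:(x0+(U+.5)/k-.5,y0+(V+.5)/k-.5))
tf=cr(230,160,7);th=cr(350,155,7);sf=cr(340,160,8);sh=cr(235,185,7)
def pose(p,L):
    c_,s_=np.cos(p[2]),np.sin(p[2]); L=np.array(L,float)
    return np.stack([p[0]+c_*L[...,0]-s_*L[...,1],p[1]+s_*L[...,0]+c_*L[...,1],L[...,2]],-1)
# fixture; q=[x,y,yaw,yoff]
F=[(t,tf(100,443),(-85,1,12)),(t,tf(345,495),(-85,-1,12)),(t,tf(422,157),(85,-1,12)),
(s,sf(75,258),(-85,-1,12)),(s,sf(180,512),(85,-1,12)),(s,sf(482,470),(85,1,12)),(s,sf(360,225),(-85,1,12)),
(t,tf(260,145),(72,27,64),0),(t,tf(205,388),(-48,27,64),0),
(s,sf(275,377),(72,0,45),0),(s,sf(225,340),(60,-19,64),0),(s,sf(340,332),(60,19,64),0),(s,sf(140,168),(-60,-19,64),0),(s,sf(250,160),(-60,19,64),0)]
def rf(q):
    r=[]
    for e in F:
        L=np.array(e[2],float)
        if len(e)==3: L[1]=L[1]*62.5+q[3]*1e3
        r.append(proj(e[0],pose(q,L/1e3))[0]-e[1])
    return np.array(r)
R=least_squares(lambda q:rf(q).ravel(),[.45,.13,-.2,.013],loss='soft_l1')
print('fix',R.x.round(4));print(rf(R.x).round(1).tolist())
c25,s25=np.cos(np.radians(25)),np.sin(np.radians(25))
def hl(a,o,b=0): return (a*c25-o*s25,b,130+a*s25+o*c25)
H=[(t,th(203,482),hl(-95,12)),(t,th(292,196),hl(45,8)),(t,th(321,90),hl(95,7)),(s,sh(157,207),hl(95,0)),(s,sh(155,183),hl(95,7)),(s,sh(155,150),hl(45,7))]
rh=lambda q:np.array([proj(e[0],pose(q,np.array(e[2])/1e3))[0]-e[1] for e in H])
Rh=least_squares(lambda q:rh(q).ravel(),[.45,-.13,-.29],loss='soft_l1')
print('hol',Rh.x.round(4));print(rh(Rh.x).round(1).tolist())
# knob
kp,e=tri(t,tf(112,88),s,sf(497,18)); q=R.x
d=kp[:2]-q[:2]; c_,s_=np.cos(q[2]),np.sin(q[2]); kl=(c_*d[0]+s_*d[1],-s_*d[0]+c_*d[1],kp[2])
print('knob',kp,e,'local',kl,'angle',np.arctan2(kl[2]-.084,.06-kl[1]),np.hypot(kl[2]-.084,kl[1]-.06))
print('jar',atz(t,327,222,.085),'spool',atz(t,326,165,.04))
for im,c,n in((cv2.imread('pics/top0.png'),t,'t'),(cv2.imread('pics/scene0.png'),s,'s')):
    k=4;o=(230,150,200,100) if n=='t' else (230,150,190,130)
    im=cv2.resize(im[o[1]:o[1]+o[3],o[0]:o[0]+o[2]],None,fx=k,fy=k,interpolation=cv2.INTER_CUBIC)
    def pl(q,L,col):
        P=(proj(c,pose(q,np.array(L)/1e3))-[o[0],o[1]]+.5)*k
        cv2.polylines(im,[P.round().astype(np.int32)],True,col,1)
    yo=R.x[3]*1e3
    pl(R.x,[(-85,yo-62.5,12),(85,yo-62.5,12),(85,yo+62.5,12),(-85,yo+62.5,12)],(0,0,255))
    for b in(-60,60): pl(R.x,[(b-12,-27,64),(b+12,-27,64),(b+12,27,64),(b-12,27,64)],(0,255,0))
    pl(R.x,[(-95,0,62),(95,0,62)],(255,0,255))
    pl(Rh.x,[hl(-95,0,12),hl(95,0,12),hl(95,0,-12),hl(-95,0,-12)],(0,255,0))
    pl(Rh.x,[(-95,-45,0),(95,-45,0),(95,45,0),(-95,45,0)],(0,255,255))
    cv2.imwrite('pics/ov_%s.png'%n,im)
E
python3 fit.py
```

```text
fix [ 0.5396  0.1743 -0.2137  0.0187]
[[-0.4, 0.5], [0.1, 1.0], [0.2, 1.2], [0.0, -0.9], [-0.0, -1.1], [0.4, -0.2], [-0.3, -0.4], [0.6, -0.1], [0.1, 0.1], [1.3, 3.5], [1.1, 1.6], [-1.5, 1.3], [1.9, 1.3], [-0.8, 1.2]]
hol [ 0.5578 -0.2028 -0.2661]
[[-0.0, 0.2], [0.0, 0.1], [0.7, 0.0], [0.2, -0.6], [0.3, 0.2], [0.1, 0.8]]
knob [0.61591124 0.22939152 0.21033283] 0.0023413074050326822 local (np.float64(0.06293025723450062), np.float64(0.07001615461543746), np.float64(0.21033283002818826)) angle 1.64991468788709 0.12672926771749077
jar [ 0.47529569 -0.01419968  0.085     ] spool [ 0.67224967 -0.01085436  0.04      ]
```

```bash
sed -i 's/(60,-19,64)/(60,-23,64)/;s/(60,19,64)/(60,23,64)/;s/(-60,-19,64)/(-60,-23,64)/;s/(-60,19,64)/(-60,23,64)/;s/(s,sf(275,377),(72,0,45),0),//' fit.py; python3 fit.py
```

```text
fix [ 0.5402  0.1743 -0.2076  0.0186]
[[-0.3, 0.5], [0.3, 0.7], [0.1, 0.9], [-0.1, -0.7], [0.2, -0.9], [0.6, -0.2], [-0.5, -0.3], [0.5, -0.3], [0.2, 0.0], [0.1, 1.8], [-0.1, 1.3], [0.7, 1.5], [0.3, 1.1]]
hol [ 0.5578 -0.2028 -0.2661]
[[-0.0, 0.2], [0.0, 0.1], [0.7, 0.0], [0.2, -0.6], [0.3, 0.2], [0.1, 0.8]]
knob [0.61591124 0.22939152 0.21033283] 0.0023413074050326822 local (np.float64(0.06276996195471003), np.float64(0.06955080185877227), np.float64(0.21033283002818826)) angle 1.6462531057210201 0.12669333746916855
jar [ 0.47529569 -0.01419968  0.085     ] spool [ 0.67224967 -0.01085436  0.04      ]
```

View pics/ov_t.png

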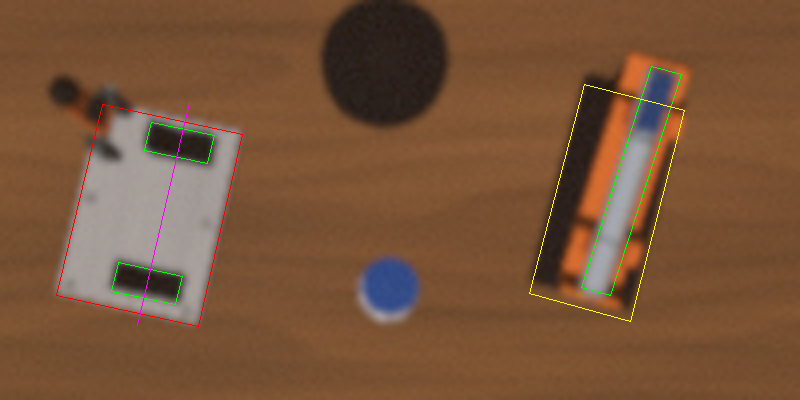

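View pics/ov_s.png

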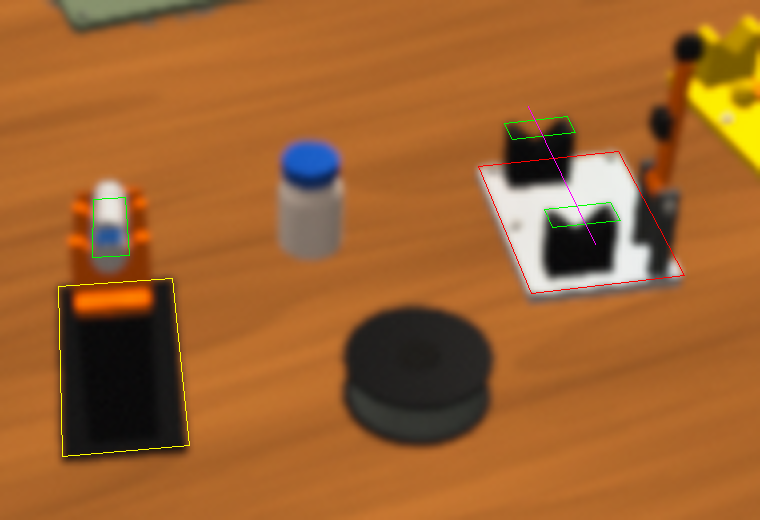

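The overlays fit within 1–2 px. In the top overlay the fixture's plate and V-blocks match at about (150,215). In the scene overlay the shaft's outline matches at (110,228). The aluminium shaft is the one in the orange holder, and the strap stands at about 1.65 rad. I'll move above the holder now.

>>> send_rows(
  increments=[
    [0, 0, 2.5, 0],
    [1.5, -3.5, 2.2, 0],
    [2, -4.6, 0, 0.05],
    [2, -4.6, 0, 0.05],
    [2, -4.6, 0, 0.05],
  ],
  grip=1,
)

```text
time_s: 0.72
position: [0.3117, 0.3495, 0.2607]
orientation: [2.502, 1.9, -0.001]
contact_force: [0.5, -0.3, 0.3]
gripper_width: 0.0913
```

>>> send_rows(
  increments=[
    [2, -4.6, 0, 0],
    [2, -4.6, 0, 0],
    [2, -4.6, 0, 0],
    [2, -4.6, 0, 0],
    [2, -4.6, 0, 0],
  ],
)

```text
time_s: 1.35
position: [0.4117, 0.1196, 0.2608]
orientation: [-2.504, -1.897, 0.0]
contact_force: [0.3, 0.7, 0.5]
gripper_width: 0.0912
```

>>> send_rows(
  increments=[
    [2, -4.6, 0, 0],
    [2, -4.6, 0, 0],
    [2, -4.6, 0, 0],
    [2, -4.6, 0, 0],
    [2, -4.6, 0, 0],
  ],
)

```text
time_s: 1.98
position: [0.5117, -0.1104, 0.2606]
orientation: [-2.504, -1.897, 0.0]
contact_force: [0.7, 0.3, 0.3]
gripper_width: 0.0913
```

>>> send_rows(
  increments=[
    [1.9, -4.5, 0, 0.008],
    [1.8, -4.5, 0, 0],
    [0, 0, -3, 0],
    [0, 0, -3, 0],
    [0, 0, 0, 0],
  ],
)

```text
time_s: 2.6
position: [0.5467, -0.1983, 0.1983]
orientation: [-2.492, -1.904, 0.005]
contact_force: [-0.4, 0.7, 0.2]
gripper_width: 0.0913
```

```bash
python3 - <<'E'
from h import *
c=snap('scene','s1.png');d=snap('top','t1.png');s=get_state();print(s['position'])
a=cv2.imread('pics/s1.png')[140:270,200:330];b=cv2.imread('pics/t1.png')[130:260,330:460]
cv2.imwrite('pics/c1.png',cv2.resize(np.hstack([a,b]),None,fx=3,fy=3,interpolation=cv2.INTER_CUBIC))
E
```

```text
[ 0.54876441 -0.198909    0.20154522]
```

View pics/c1.png

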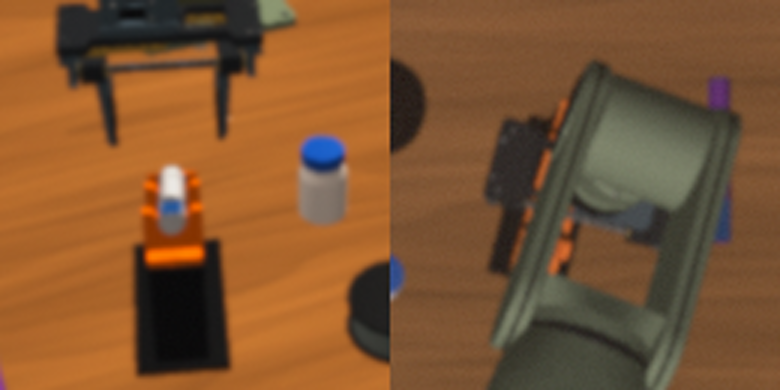

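In the scene crop the fingers, with tips at (112,143) and (222,135), straddle the shaft at (172,195). I'll go down to grip height.

>>> send_rows(
  increments=[
    [0, -0.1, -3, 0],
    [0, 0, -3, 0],
    [0, 0, -2, 0],
    [0, 0, -1.4, 0],
    [0, 0, 0, 0],
  ],
)

```text
time_s: 3.32
position: [0.5486, -0.1998, 0.1071]
orientation: [-2.496, -1.908, 0.0]
contact_force: [0.7, -0.4, -0.4]
gripper_width: 0.091
```

>>> send_rows(
  increments=[
    [0, 0, 0, 0],
    [0, 0, 0, 0],
    [0, 0, 0, 0],
    [0, 0, 0, 0],
    [0, 0, 0, 0],
  ],
  grip=-1,
  squeeze=20,
)

```text
time_s: 3.95
position: [0.5485, -0.1999, 0.107]
orientation: [-2.496, -1.907, -0.0]
contact_force: [0.0, 0.9, -0.3]
gripper_width: 0.044
```

>>> send_rows(
  increments=[
    [0, 0, 0, 0],
    [0, 0, 0, 0],
    [0, 0, 0, 0],
    [0, 0, 0, 0],
  ],
)

```text
time_s: 4.45
position: [0.5485, -0.1994, 0.1069]
orientation: [-2.496, -1.907, -0.001]
contact_force: [0.6, 2.5, 0.7]
gripper_width: 0.0236
```

>>> send_rows(
  increments=[
    [0, 0, 0, 0],
    [0, 0, 1, 0],
    [0, 0, 1.5, 0],
    [0, 0, 2, 0],
    [0, 0, 3, 0],
  ],
  squeeze=25,
)

```text
time_s: 5.08
position: [0.5479, -0.2001, 0.1829]
orientation: [-2.496, -1.907, 0.002]
contact_force: [0.6, -0.8, -3.0]
gripper_width: 0.0234
```

>>> send_rows(
  increments=[
    [0, 0, 3, 0],
    [0, 0, 3, 0],
    [0, 0, 2, 0],
    [0, 0, 0, 0],
  ],
)

```text
time_s: 5.58
position: [0.5492, -0.2005, 0.2646]
orientation: [2.493, 1.905, 0.004]
contact_force: [-0.0, 0.0, -2.5]
gripper_width: 0.0236
```

```bash
python3 - <<'E'
from h import *
c=snap('scene','s2.png');s=get_state();print(s['position'],s['contact_force'],s['gripper_width'])
a=cv2.imread('pics/s2.png')[110:260,180:350]
cv2.imwrite('pics/c2.png',cv2.resize(a,None,fx=4,fy=4,interpolation=cv2.INTER_CUBIC))
E
```

```text
[ 0.5484799  -0.20015374  0.26289674] [ 0.23970453  0.37879139 -2.59773699] 0.02340515739586739
```

View pics/c2.png

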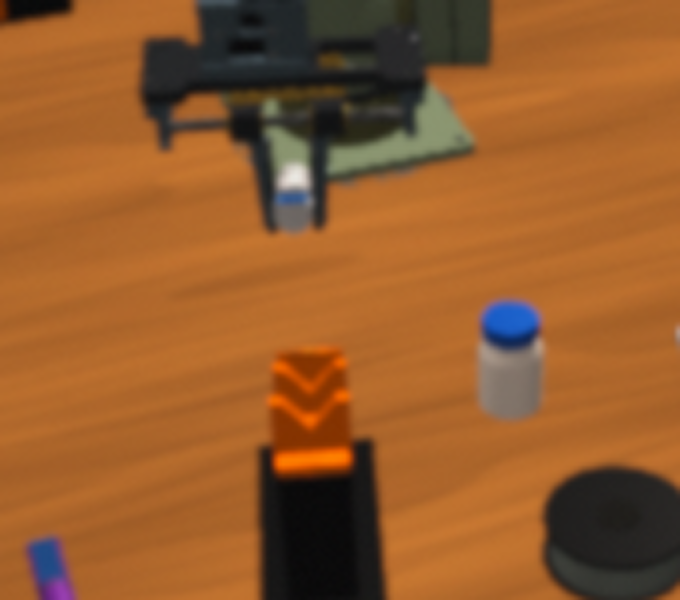

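The shaft is held flat up: blue at (293,198), empty holder at (310,400), and the measured weight is about 2.6 N. Next I carry it over the jar (which is lower) to above the fixture.

>>> send_rows(
  increments=[
    [-0.1, 2, 0, 0.01],
    [-0.2, 4, 0, 0.012],
    [-0.2, 4.2, 0, 0.012],
    [-0.2, 4.2, 0, 0.012],
    [-0.2, 4.2, 0, 0.012],
  ],
)

```text
time_s: 6.25
position: [0.5382, -0.0114, 0.2609]
orientation: [-2.437, -1.979, 0.002]
contact_force: [0.9, -0.3, -3.4]
gripper_width: 0.0234
```

>>> send_rows(
  increments=[
    [-0.2, 4.2, 0, 0],
    [-0.2, 4.2, 0, 0],
    [-0.2, 4.2, 0, 0],
    [-0.2, 4, 0, 0],
    [-0.1, 2.4, 0, 0],
  ],
)

```text
time_s: 6.88
position: [0.5288, 0.1788, 0.2607]
orientation: [-2.436, -1.981, 0.003]
contact_force: [-0.1, 0.8, -3.1]
gripper_width: 0.0235
```

>>> send_rows(
  increments=[
    [0, 0, -2.5, 0],
    [0, 0, -2.5, 0],
    [0, 0, -2, 0],
    [0, 0, 0, 0],
  ],
)

```text
time_s: 7.38
position: [0.5281, 0.1764, 0.1896]
orientation: [-2.437, -1.979, 0.009]
contact_force: [0.2, -0.2, -1.6]
gripper_width: 0.0239
```

```bash
python3 - <<'E'
from h import *
c=snap('scene','s3.png');s=get_state();print(s['position'],s['orientation'],s['contact_force'],s['gripper_width'])
d=snap('top','t3.png')
a=cv2.imread('pics/s3.png')[90:230,310:450];b=cv2.imread('pics/t3.png')[130:270,210:350]
cv2.imwrite('pics/c3.png',cv2.resize(np.hstack([a,b]),None,fx=2.8,fy=2.8,interpolation=cv2.INTER_CUBIC))
cv2.imwrite('pics/c3s.png',cv2.resize(a,None,fx=4.2,fy=4.2,interpolation=cv2.INTER_CUBIC))
E
```

```text
[0.52924744 0.17659579 0.19105185] [-2.43802717 -1.97912699  0.00390078] [ 0.51915998 -0.11917804 -1.50381724] 0.02371665202904181
```

View pics/c3.png

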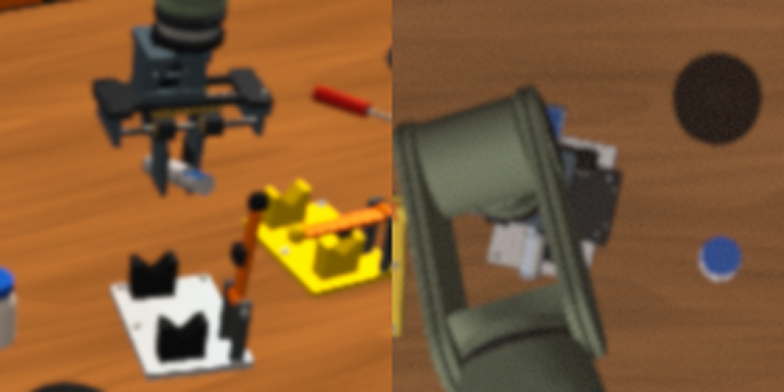

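View pics/c3s.png

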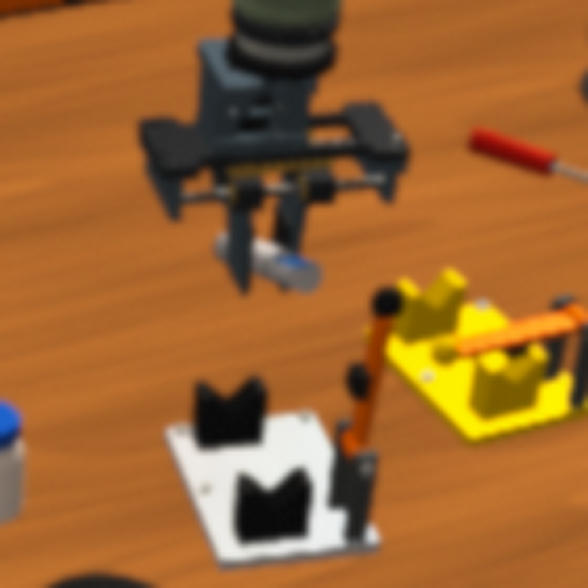

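The shaft's blue end at (300,270) in the scene crop points toward the hinge side and the strap is clear of the gripper. I'll lower it.

>>> send_rows(
  increments=[
    [0.1, 0, -2.5, 0],
    [0, 0, -2.5, 0],
    [0, 0, -2.5, 0],
    [0, 0, -1.5, 0],
    [0, 0, 0, 0],
  ],
)

```text
time_s: 8.1
position: [0.5312, 0.1762, 0.1017]
orientation: [-2.439, -1.979, 0.001]
contact_force: [-1.0, -0.1, -2.0]
gripper_width: 0.0232
```

```bash
cat > look.py <<'E'
import sys
from h import *
n=sys.argv[1]
c=snap('scene','s%s.png'%n);s=get_state();print(s['position'],s['orientation'],s['contact_force'],s['gripper_width'],s['time_s'])
d=snap('top','t%s.png'%n)
a=cv2.imread('pics/s%s.png'%n)[140:240,330:430];b=cv2.imread('pics/t%s.png'%n)[155:255,220:320]
cv2.imwrite('pics/c%s.png'%n,cv2.resize(np.hstack([a,b]),None,fx=4,fy=4,interpolation=cv2.INTER_CUBIC))
E
python3 look.py 4
```

```text
[0.53188488 0.17636297 0.10256492] [2.43962534e+00 1.97897752e+00 1.45801080e-03] [ 0.57977794  0.23504198 -2.34877769] 0.023483035845523817 8.15
```

View pics/c4.png

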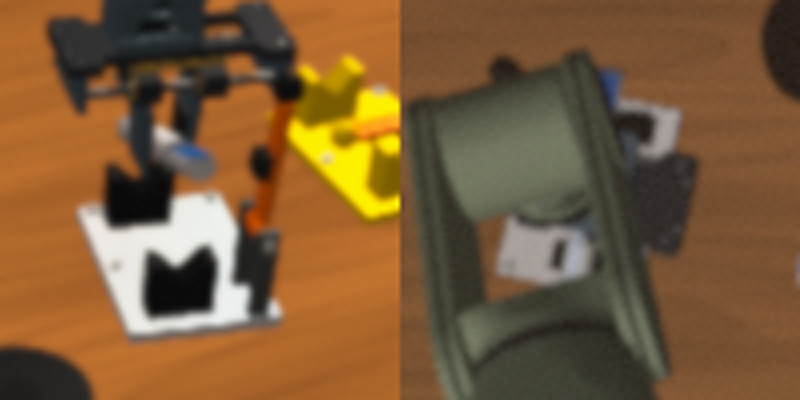

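```bash
cat > ov.py <<'E'
import sys
from h import *
from fit import pose,R
n=sys.argv[1]; s=get_state(); p=s['position']; r=s['orientation']
jy=2*np.arctan2(r[1],r[0]); yaw=(jy-np.pi/2+np.pi/2)%np.pi-np.pi/2
q=R.x
d=p[:2]-q[:2]; c_,s_=np.cos(q[2]),np.sin(q[2]); print('tcp local mm',1e3*(c_*d[0]+s_*d[1]),1e3*(-s_*d[0]+c_*d[1]),p[2]*1e3,'yaw err',yaw-q[2])
al=float(sys.argv[2]); s0=float(sys.argv[3])
def sh(a,o,b): a=a-s0; return (a*np.cos(al)-o*np.sin(al),b,1e3*(p[2]+.0188)+a*np.sin(al)+o*np.cos(al))
ims=[]
for cam,o in(('t',(235,160)),('s',(340,150))):
    c=load(cam+n+'.png'); k=5; im=cv2.imread('pics/%s%s.png'%(cam,n))[o[1]:o[1]+80,o[0]:o[0]+80]
    im=cv2.resize(im,None,fx=k,fy=k,interpolation=cv2.INTER_CUBIC); ims.append(im.copy())
    def pl(qq,L,col):
        P=(proj(c,pose(qq,np.array(L)/1e3))-[o[0],o[1]]+.5)*k
        cv2.polylines(im,[P.round().astype(np.int32)],True,col,1)
    for b in(-60,60): pl(q,[(b-12,-27,64),(b+12,-27,64),(b+12,27,64),(b-12,27,64)],(0,255,0))
    pl([p[0],p[1],yaw],[sh(-95,0,12),sh(95,0,12),sh(95,0,-12),sh(-95,0,-12)],(0,0,255))
    ims.append(im)
cv2.imwrite('pics/o%s.png'%n,cv2.resize(np.vstack([np.hstack(ims[:2]),np.hstack(ims[2:])]),None,fx=.74,fy=.74))
E
python3 ov.py 4 0.436 -10 | grep tcp
```

```text
tcp local mm -8.167933007249713 0.497759442758001 103.01079026466523 yaw err -0.0002532555496161659
```

View pics/o4.png

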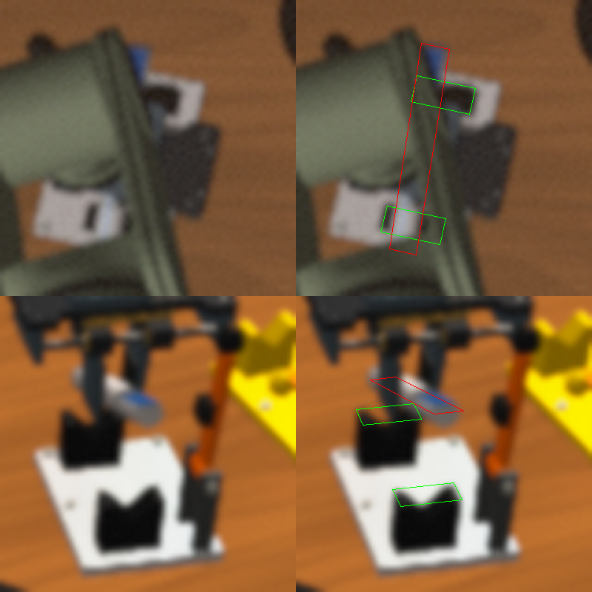

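Model and picture agree within about 2 mm. The shaft's low end at (110,215) sits over the near V-block. I'll lower it slowly with a light grip so it pivots level on the V.

>>> send_rows(
  increments=[
    [0, -0.1, -1, 0],
    [0, 0, -0.8, 0],
    [0, 0, -0.5, 0],
    [0, 0, -0.3, 0],
    [0, 0, 0, 0],
  ],
  squeeze=12,
)

```text
time_s: 8.82
position: [0.5314, 0.1751, 0.0757]
orientation: [-2.44, -1.979, 0.001]
contact_force: [0.3, 0.8, -2.2]
gripper_width: 0.0237
```

>>> send_rows(
  increments=[
    [0, 0, -0.3, 0],
    [0, 0, -0.3, 0],
    [0, 0, -0.3, 0],
    [0, 0, 0, 0],
  ],
)

```text
time_s: 9.32
position: [0.532, 0.1757, 0.067]
orientation: [-2.44, -1.978, -0.002]
contact_force: [1.2, 2.4, -1.0]
gripper_width: 0.0237
```

>>> send_rows(
  increments=[
    [0, 0, -0.3, 0],
    [0, 0, -0.3, 0],
    [0, 0, 0, 0],
  ],
)

```text
time_s: 9.7
position: [0.5313, 0.1752, 0.0606]
orientation: [-2.44, -1.979, 0.001]
contact_force: [0.7, 2.0, -1.2]
gripper_width: 0.0241
```

```bash
python3 look.py 5;python3 ov.py 5 0.3 -10 | grep tcp
```

```text
[0.53125944 0.17518047 0.06071961] [-2.43968634e+00 -1.97855445e+00  5.59824331e-04] [ 1.61230814  3.37358728 -0.75884778] 0.02402176367765404 9.75
tcp local mm -8.908411636738808 -0.9474562324201531 60.789670821639426 yaw err -0.0003202700168405126
```

View pics/o5.png

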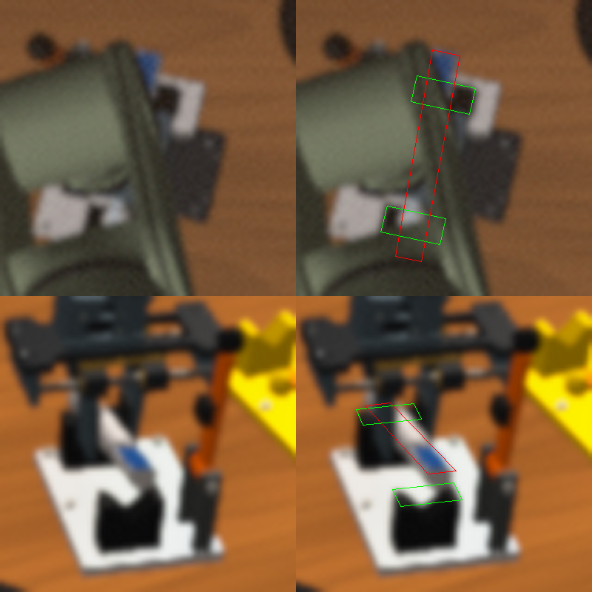

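The shaft is pivoting down: its blue end is at (135,460) and the near V holds the low end. The +y reaction means I should move 1 mm back toward +y. I'll continue down.

>>> send_rows(
  increments=[
    [0, 0.1, -0.3, 0],
    [0, 0, -0.3, 0],
    [0, 0, -0.3, 0],
    [0, 0, 0, 0],
  ],
)

```text
time_s: 10.3
position: [0.5313, 0.1761, 0.0516]
orientation: [-2.44, -1.979, 0.001]
contact_force: [1.8, 1.4, -0.8]
gripper_width: 0.0238
```

>>> send_rows(
  increments=[
    [0, 0.1, -0.2, 0],
    [0, 0, -0.2, 0],
    [0, 0, -0.2, 0],
    [0, 0, 0, 0],
  ],
)

```text
time_s: 10.8
position: [0.5314, 0.1772, 0.0458]
orientation: [-2.44, -1.979, 0.0]
contact_force: [1.3, 1.2, 0.6]
gripper_width: 0.0236
```

>>> send_rows(
  increments=[
    [0, 0, -0.1, 0],
    [0, 0, -0.1, 0],
    [0, 0, 0, 0],
  ],
)

```text
time_s: 11.18
position: [0.5315, 0.1772, 0.044]
orientation: [-2.44, -1.979, -0.0]
contact_force: [2.0, 1.7, -1.0]
gripper_width: 0.0237
```

```bash
python3 look.py 6;python3 ov.py 6 0.0 -10 | grep tcp
```

```text
[0.53152999 0.17720884 0.0439915 ] [-2.43984813e+00 -1.97897464e+00 -4.47090676e-04] [1.63614011 1.16103172 0.10159207] 0.02401157217776115 11.225
tcp local mm -9.035259354204065 1.1051212583483012 43.99861807687317 yaw err -0.00022406195574672938
```

View pics/o6.png

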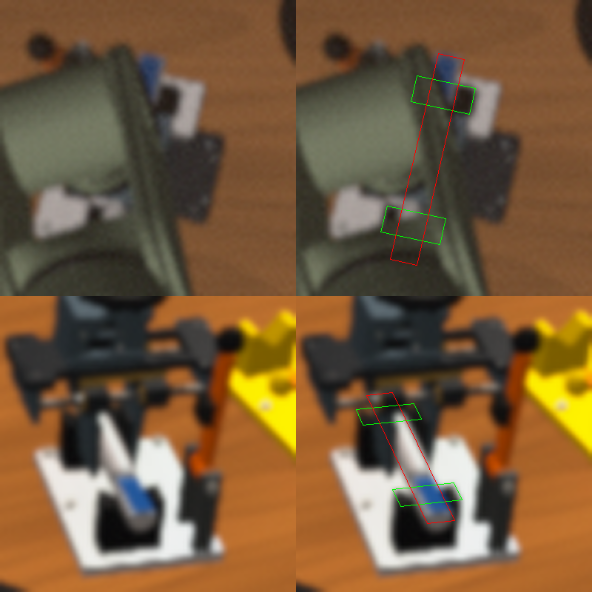

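>>> send_rows(
  increments=[
    [0, 0, -0.1, 0],
    [0, 0, 0, 0],
    [0, 0, 0, 0],
  ],
)

```text
time_s: 11.65
position: [0.5316, 0.1773, 0.0431]
orientation: [-2.44, -1.979, -0.001]
contact_force: [1.3, 1.7, 0.6]
gripper_width: 0.0236
```

>>> send_rows(
  increments=[
    [0, 0, -0.1, 0],
    [0, 0, 0, 0],
    [0, 0, 0, 0],
  ],
)

```text
time_s: 12.02
position: [0.5317, 0.1775, 0.0427]
orientation: [-2.44, -1.979, -0.002]
contact_force: [0.9, 2.5, 5.0]
gripper_width: 0.0237
```

The contact force rose to 5 N upward at z = 0.0427, so the shaft is seated. I'll relieve it slightly and release.

>>> send_rows(
  increments=[
    [0, 0.08, 0.03, 0],
    [0, 0, 0, 0],
  ],
  squeeze=5,
)

```text
time_s: 12.28
position: [0.5317, 0.1775, 0.0426]
orientation: [2.439, 1.979, 0.0]
contact_force: [1.3, -0.6, 5.9]
gripper_width: 0.0242
```

>>> send_rows(
  increments=[
    [0, 0, 0, 0],
    [0, 0, 0, 0],
    [0, 0, 0, 0],
    [0, 0, 0, 0],
  ],
  grip=0,
)

```text
time_s: 12.78
position: [0.5312, 0.1778, 0.042]
orientation: [-2.44, -1.979, 0.001]
contact_force: [0.0, 0.6, -0.0]
gripper_width: 0.0454
```

```bash
python3 look.py 7;python3 ov.py 7 0.0 -10 | grep tcp
```

```text
[0.53130016 0.17787997 0.04209609] [-2.43967156e+00 -1.97896778e+00  6.02473266e-04] [-0.25337345 -0.58683189  1.07482383] 0.046062911796504125 12.825
tcp local mm -9.379221999085166 1.7641267560382576 42.154067138620064 yaw err -0.0001273600921660456
```

View pics/o7.png

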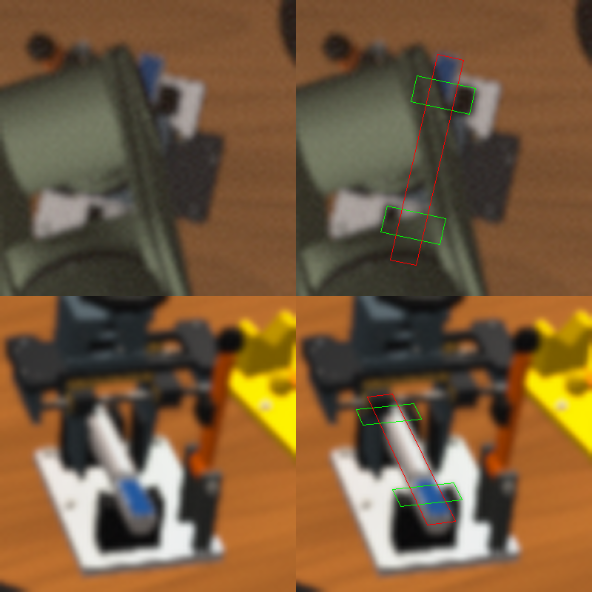

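The shaft is released, with the blue flat at (137,497) facing up. Next I lift clear and move to beside the strap.

>>> send_rows(
  increments=[
    [0, 0, 1, 0],
    [0, 0, 3, 0],
    [0, 0, 5, 0],
    [0, 0, 5, 0],
    [0, 0, 5, 0],
  ],
)

```text
time_s: 13.5
position: [0.5313, 0.1779, 0.2348]
orientation: [2.44, 1.979, 0.002]
contact_force: [1.2, 0.1, -0.4]
gripper_width: 0.0454
```

>>> send_rows(
  increments=[
    [0, 0, 3, 0],
    [2.3, 2.5, 0, 0],
    [2.3, 2.5, 0, 0],
    [2.3, 2.5, 0, 0],
    [2.3, 2.4, 0, 0],
  ],
  grip=-1,
)

```text
time_s: 14.12
position: [0.624, 0.2777, 0.2631]
orientation: [2.44, 1.979, 0.001]
contact_force: [0.5, 0.2, 0.1]
gripper_width: 0.0002
```

>>> send_rows(
  increments=[
    [0, 3, 0, 0],
    [0, 3, 0, 0],
    [0, 0, 0, 0],
  ],
)

```text
time_s: 14.5
position: [0.623, 0.3388, 0.2623]
orientation: [-2.437, -1.982, -0.0]
contact_force: [0.5, -0.3, 0.2]
gripper_width: 0.0006
```

```bash
python3 look.py 8;python3 - <<'E'
from h import *
a=cv2.imread('pics/t8.png')[155:235,225:305];b=cv2.imread('pics/s8.png')[145:225,340:420]
cv2.imwrite('pics/z8a.png',cv2.resize(a,None,fx=7,fy=7,interpolation=cv2.INTER_CUBIC));cv2.imwrite('pics/z8b.png',cv2.resize(b,None,fx=7,fy=7,interpolation=cv2.INTER_CUBIC))
E
```

```text
[0.62315588 0.33746049 0.26244309] [ 2.43812478e+00  1.98060585e+00 -3.85521129e-04] [ 0.73153411 -0.70902189 -0.24880266] 0.0007098752093164256 14.55
```

View pics/z8a.png

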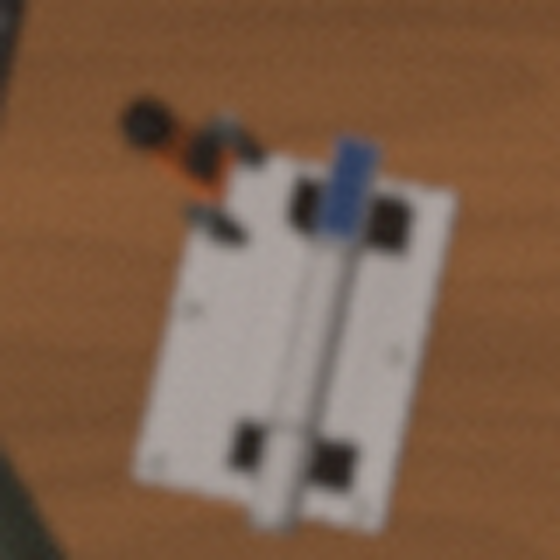

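View pics/z8b.png

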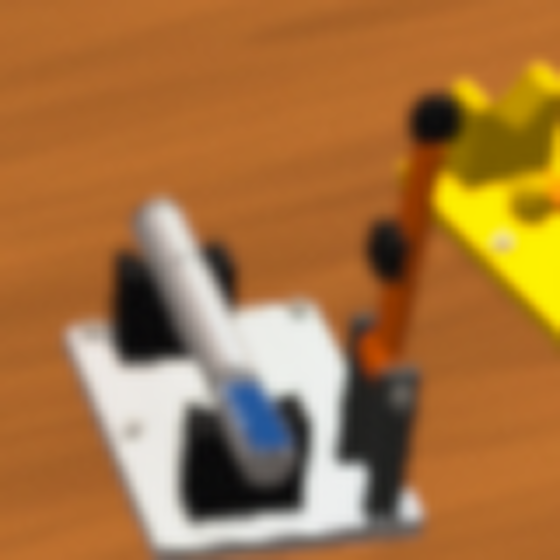

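The shaft lies in both V-blocks: blue end at (350,190) in the top crop and (258,415) in the scene crop. Next I check roll, centring and tilt in numbers.

```bash
cat > fs.py <<'E'
import sys
from h import *
from fit import R,pose
from scipy.optimize import least_squares
n=sys.argv[1]
def rot(roll): 
    c,s=np.cos(roll),np.sin(roll); return lambda L:np.stack([L[...,0],c*L[...,1]-s*L[...,2],s*L[...,1]+c*L[...,2]],-1)
K=4
obs=[]
for cam,o,w in(('t',(255,165),(50,75)),('s',(352,165),(36,55))):
    c=load(cam+n+'.png'); im=c['img'].astype(float)[o[1]:o[1]+w[1],o[0]:o[0]+w[0]]
    obs.append((c,o,w,im,np.clip(im[...,2]-im[...,0],0,None)))
def blue_r(q,full=False):
    # q: x,y (local mm), yaw err, roll, gain_t,gain_s, blur
    out=[];
    for i,(c,o,w,im,b) in enumerate(obs):
        L=np.array([(45,-9.75,7),(95,-9.75,7),(95,9.75,7),(45,9.75,7)],float)
        P=rot(q[3])(L); cy,sy=np.cos(q[2]),np.sin(q[2])
        P=np.stack([q[0]+cy*P[:,0]-sy*P[:,1],q[1]+sy*P[:,0]+cy*P[:,1],62+P[:,2]],-1)
        px=(proj(c,pose(R.x,P/1e3))-o+.5)*16
        m=np.zeros((w[1]*16,w[0]*16),np.float32); cv2.fillPoly(m,[np.round(px*16).astype(np.int32)],1.,shift=4)
        m=cv2.GaussianBlur(m,(0,0),16*abs(q[6])); m=cv2.resize(m,w,interpolation=cv2.INTER_AREA)
        out.append(m*q[4+i]-b)
    return out
if __name__=='__main__':
    for y in (-1,0,1,2,3):
        f=lambda p:np.concatenate([r.ravel() for r in blue_r([p[0],y,p[1],p[2],p[3]*100,p[4]*100,p[5]])])
        r=least_squares(f,[0,0,0,1,1,.8],diff_step=1e-2,x_scale=[1,.05,.1,.1,.1,.1])
        print(y,r.x.round(3),r.cost.round(0))
E
python3 fs.py 8 | tail -5
```

```text
-1 [0.    0.    0.    0.329 0.989 0.894] 28843.0
0 [0.    0.    0.    0.34  0.991 0.843] 19386.0
1 [0.    0.    0.    0.349 0.995 0.83 ] 15851.0
2 [0.    0.    0.    0.358 0.993 0.852] 18314.0
3 [0.    0.    0.    0.361 0.983 0.909] 27011.0
```

```bash
cat > fs2.py <<'E'
import sys
from fs import *
from scipy.optimize import minimize
for y in (0,1,2,3,None):
    def f(p):
        yy=p[6] if y is None else y
        return sum((r**2).sum()*wt for r,wt in zip(blue_r([p[0],yy,p[1]/30,p[2]/10,p[3]*100,p[4]*100,p[5]]),(6,1)))
    r=minimize(f,[0,0,0,.35,1,.8,1],method='Nelder-Mead',options=dict(initial_simplex=np.array([[0,0,0,.35,1,.8,1]]*8)+np.vstack([np.zeros(7),np.diag([3,1,1.5,.1,.1,.1,1])]),maxiter=900))
    p=r.x;print(y,'x',p[0].round(2),'yaw',(p[1]/30).round(3),'roll',(p[2]/10).round(3),p[3:].round(2),round(r.fun))
E
python3 fs2.py 8 | tail -5
```

```text
0 x -0.13 yaw -0.007 roll -0.352 [0.39 1.14 0.84 1.95] 78957
1 x 0.05 yaw -0.02 roll -0.355 [0.39 1.17 0.89 1.38] 77227
2 x -0.43 yaw -0.037 roll -0.337 [0.39 1.16 0.9  3.72] 79375
3 x 0.05 yaw -0.051 roll -0.389 [0.4  1.2  0.94 1.12] 78291
None x 0.58 yaw -0.007 roll -0.094 [0.36 1.01 0.83 1.6 ] 93058
```

```bash
cat > fs3.py <<'E'
import sys
from fs import *
from scipy.optimize import minimize
for roll in (-.45,-.3,-.15,0,.15,.3):
    def f(p,o=False):
        R_=blue_r([p[0],p[1],0,roll,p[2]*100,p[3]*100,p[4]])
        v=[(r**2).sum()*wt for r,wt in zip(R_,(6,1))]
        return v if o else sum(v)
    x0=np.array([0,1.5,.36,1,.8])
    r=minimize(f,x0,method='Nelder-Mead',options=dict(initial_simplex=np.vstack([x0,x0+np.diag([2,2,.1,.1,.1])]),maxiter=400))
    p=r.x;print(roll,'x,y',p[:2].round(2),p[2:].round(2),round(r.fun),np.round(f(p,1)))
E
python3 fs3.py 8 | tail -6
python3 - <<'E'
import sys; sys.argv=['a','8']
sys.path.insert(0,'.')
from fs import *
np.set_printoptions(linewidth=250)
for c,o,w,im,b in obs: print(im[0:28 if w[0]==50 else 55,:, :].shape)
c,o,w,im,b=obs[1]; print(im[22:50,6:32].astype(int)[...,2]-im[22:50,6:32].astype(int)[...,0])
E
```

```text
-0.45 x,y [-0.28 -0.95] [0.4  1.24 0.83] 83387 [55690. 27697.]
-0.3 x,y [ 0.01 -0.28] [0.38 1.15 0.9 ] 80549 [65648. 14901.]
-0.15 x,y [0.3  0.63] [0.36 1.05 0.82] 90078 [75077. 15002.]
0 x,y [0.17 1.92] [0.36 0.99 0.85] 99856 [77387. 22468.]
0.15 x,y [-0.03  3.  ] [0.36 0.95 0.85] 107690 [78869. 28822.]
0.3 x,y [0.06 4.19] [0.36 0.92 0.85] 111953 [75603. 36350.]
fix [ 0.5402  0.1743 -0.2076  0.0186]
[[-0.3, 0.5], [0.3, 0.7], [0.1, 0.9], [-0.1, -0.7], [0.2, -0.9], [0.6, -0.2], [-0.5, -0.3], [0.5, -0.3], [0.2, 0.0], [0.1, 1.8], [-0.1, 1.3], [0.7, 1.5], [0.3, 1.1]]
hol [ 0.5578 -0.2028 -0.2661]
[[-0.0, 0.2], [0.0, 0.1], [0.7, 0.0], [0.2, -0.6], [0.3, 0.2], [0.1, 0.8]]
knob [0.61591124 0.22939152 0.21033283] 0.0023413074050326822 local (np.float64(0.06276996195471003), np.float64(0.06955080185877227), np.float64(0.21033283002818826)) angle 1.6462531057210201 0.12669333746916855
jar [ 0.47529569 -0.01419968  0.085     ] spool [ 0.67224967 -0.01085436  0.04      ]
(28, 50, 3)
(55, 36, 3)
[[  -2   -1    0    0   -3   -9  -11  -14  -15  -15  -11   -7   -8  -10  -17  -58 -102 -116 -115 -113 
[... 2922 characters left out ...]
 38   37   30   20   10    2   -1]
 [ -10   -7   -7   -7   -6   -6  -10   -9   -4   -1    0    0    0   -1   -2   -6   -8   -5    0    5    3   -1   -2   -4   -3   -1]
 [ -13   -7   -6   -6   -6   -6   -8   -7   -4   -1   -1    0    0   -1    0   -3   -6   -8   -7   -7   -8   -8   -8   -7   -3    0]
 [ -15   -9   -6   -6   -6   -6   -9   -7   -3    0   -2    0    1    0   -1   -1   -4   -8   -9   -9   -8   -9   -7   -5   -2    0]
 [ -19  -12   -7   -5   -5   -5   -8   -6   -3   -1    1    0    0    1   -1   -2   -3   -5   -7   -8   -7   -7   -5   -2   -1    0]
 [ -28  -13   -7   -6   -6   -5   -9   -7   -3   -1    0    0    1    0    1    0   -2   -3   -3   -4   -4   -5   -2   -1    1    0]]
```

```bash
cat > ov8.py <<'E'
import sys
from fs import *
from fit import R,pose
y0=float(sys.argv[2]); 
for cam,o,w,k in(('t',(262,168),(36,72),8),('s',(354,168),(34,52),11)):
    c=load(cam+n+'.png'); a=c['img'][o[1]:o[1]+w[1],o[0]:o[0]+w[0],::-1]
    base=cv2.resize(np.ascontiguousarray(a),None,fx=k,fy=k,interpolation=cv2.INTER_CUBIC); ims=[base.copy()]
    T=c['cam_to_world']
    for roll in(0,-.3):
        im=base.copy()
        def pl(P,col,cl=True):
            px=(proj(c,pose(R.x,np.array(P)/1e3))-o+.5)*k; cv2.polylines(im,[np.round(px*8).astype(np.int32)],cl,col,1,cv2.LINE_AA,3)
        # silhouette
        th=np.linspace(0,2*np.pi,73)
        for xx in(-95,95): pl([(xx,y0+12*np.cos(t_),62+12*np.sin(t_)) for t_ in th],(0,255,255))
        cw=T[:3,3]; q=R.x; d=cw[:2]-q[:2]; ly=-np.sin(q[2])*d[0]+np.cos(q[2])*d[1]; a_=np.arctan2(cw[2]-.062,ly-y0/1e3)
        for s_ in(np.pi/2,-np.pi/2): pl([(xx,y0+12*np.cos(a_+s_),62+12*np.sin(a_+s_)) for xx in(-95,95)],(0,255,255),False)
        P=rot(roll)(np.array([(45,-9.75,7),(95,-9.75,7),(95,9.75,7),(45,9.75,7)],float))+[0,y0,62]; pl(P,(0,0,255))
        ims.append(im)
    cv2.imwrite('pics/ov8%s_%s.png'%(cam,n),cv2.resize(np.hstack(ims),None,fx=min(1,790/(3*w[0]*k)),fy=min(1,790/(3*w[0]*k)),interpolation=cv2.INTER_AREA))
E
python3 ov8.py 8 1.0 >/dev/null
```

```text
(no output)
```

View pics/ov8s_8.png

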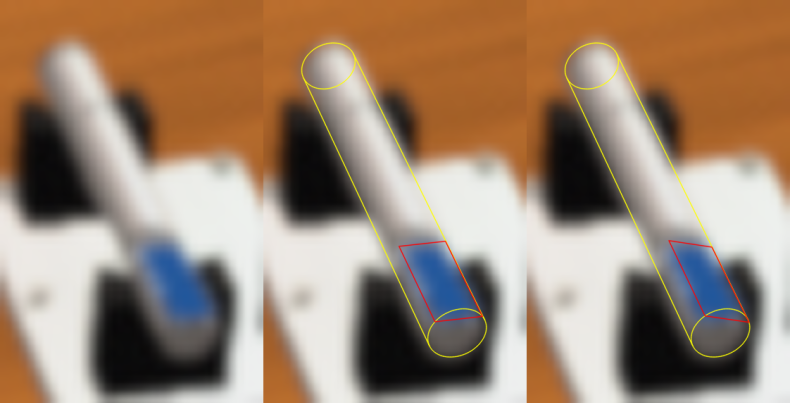

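View pics/ov8t_8.png

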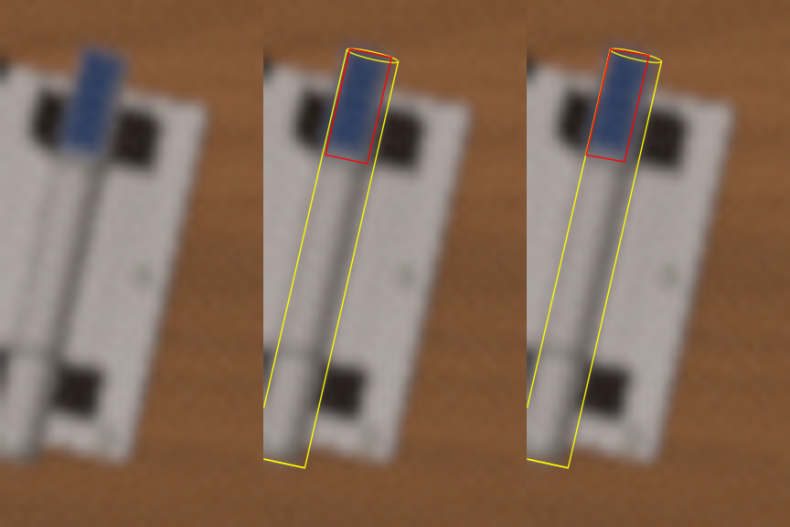

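```bash
cat > wfit.py <<'E'
import sys
from h import *
from fit import R,Rh,pose,hl
from scipy.optimize import minimize
def fitq(cam,n,Lw,hw0,win,freehw,roll0=0):
    c=load(cam+n+'.png')
    def quad(hw,roll):
        return proj(c,Lw(hw,roll))
    ctr=quad(9.5,0).mean(0).astype(int); o=ctr-win; w=(2*win,2*win)
    im=c['img'].astype(float)[o[1]:o[1]+w[1],o[0]:o[0]+w[0]]; b=im[...,2]-im[...,0]
    b=np.clip(b+5,0,None)
    def f(p):
        hw,roll=(p[5],roll0) if freehw else (hw0,p[5]/10)
        px=(quad(hw,roll)-o+.5+p[:2])*16
        m=np.zeros((w[1]*16,w[0]*16),np.float32); cv2.fillPoly(m,[np.round(px*16).astype(np.int32)],1.,shift=4)
        m=cv2.GaussianBlur(m,(0,0),16*abs(p[4])); m=cv2.resize(m,w,interpolation=cv2.INTER_AREA)
        return ((m*p[2]*100+p[3]*10-b)**2).sum()
    x0=np.array([0,0,.8,0,.8,9.5 if freehw else 0.])
    best=None
    for d5 in((1,) if freehw else (-3,3)):
        r=minimize(f,x0,method='Nelder-Mead',options=dict(initial_simplex=np.vstack([x0,x0+np.diag([1,1,.3,.5,.2,d5])]),maxiter=1500,xatol=1e-3))
        if best is None or r.fun<best.fun: best=r
    return best.x,best.fun
def holder(hw,roll):
    return pose(Rh.x,np.array([hl(45,7,-hw),hl(95,7,-hw),hl(95,7,hw),hl(45,7,hw)])/1e3)
def seated(hw,roll):
    L=[]
    for a,b in((45,-hw),(95,-hw),(95,hw),(45,hw)):
        L.append((a,np.cos(roll)*b-np.sin(roll)*7,62+np.sin(roll)*b+np.cos(roll)*7))
    return pose(R.x+[-.0003,.0015,0,0],np.array(L)/1e3)
if __name__=='__main__':
    n=sys.argv[1]
    for cam in'st':
        p,e=fitq(cam,'0',holder,0,10,True); print('W',cam,p.round(3),round(e))
        hw=p[5]
        p,e=fitq(cam,n,seated,hw,13,False); print('R',cam,p.round(3),round(e))
        p,e=fitq(cam,n,seated,9.5,13,False); print('R9.5',cam,p.round(3),round(e))
E
python3 wfit.py 8 | grep -E '^[WR]'
```

```text
Traceback (most recent call last):
  File "wfit.py", line 34, in <module>
    p,e=fitq(cam,'0',holder,0,10,True); print('W',cam,p.round(3),round(e))
        ~~~~^^^^^^^^^^^^^^^^^^^^^^^^^^
  File "wfit.py", line 6, in fitq
    c=load(cam+n+'.png')
  File "h.py", line 5, in load
    def load(fn): return dict(np.load('pics/'+fn+'.npz'))
                              ~~~~~~~^^^^^^^^^^^^^^^^^^^
FileNotFoundError: [Errno 2] No such file or directory: 'pics/s0.png.npz'
```

```bash
cp pics/scene0.png.npz pics/s0.png.npz; cp pics/top0.png.npz pics/t0.png.npz;  python3 wfit.py 8 | grep -E '^[WR]'
```

```text
W s [-0.207 -0.242  1.052 -0.028  0.655  7.754] 1834
R s [-0.198  0.26   1.264  0.172  0.965 -0.174] 10747
R9.5 s [-0.417  0.262  1.133  0.172  0.91  -1.388] 9910
W t [-0.878  0.424  0.643 -0.098  0.814  6.789] 7726
R t [-0.423 -0.257  0.563 -0.049  1.176  0.299] 8503
R9.5 t [ 0.621 -0.016  0.511 -0.044  1.031 -4.901] 8169
```

```bash
cat >> wfit.py <<'E'
    for cam in 'st':
      for hw in (7,7.5,8,8.5,9,9.5):
        p,e=fitq(cam,n,seated,hw,9 if cam=='s' else 11,False); print('J',cam,hw,'roll',(p[5]/10).round(3),'shift',p[:2].round(2),p[2:5].round(2),round(e))
E
python3 wfit.py 8 | grep -E '^[J]'
cat > sh.py <<'E'
from h import *
im=cv2.imread('pics/s8.png')[196:222,360:392]
cv2.imwrite('pics/zz.png',cv2.resize(im,None,fx=22,fy=22,interpolation=cv2.INTER_CUBIC))
E
python3 sh.py
```

```text
J s 7 roll 0.05 shift [-0.    0.26] [1.37 0.12 1.18] 10166
J s 7.5 roll 0.218 shift [0.42 0.17] [1.16 0.19 0.87] 9409
J s 8 roll 0.099 shift [0.1  0.23] [1.19 0.11 0.96] 7098
J s 8.5 roll -0.072 shift [-0.21  0.3 ] [1.21 0.06 0.96] 6832
J s 9 roll -0.084 shift [-0.33  0.28] [1.15 0.05 0.86] 7100
J s 9.5 roll -0.18 shift [-0.5  0.3] [1.17 0.08 0.94] 7219
J t 7 roll 0.164 shift [-0.68 -0.33] [ 0.55 -0.07  1.12] 8233
J t 7.5 roll 0.112 shift [-0.58 -0.3 ] [ 0.52 -0.07  1.  ] 8027
J t 8 roll -0.184 shift [-0.03 -0.08] [ 0.52 -0.08  1.02] 7922
J t 8.5 roll -0.286 shift [ 0.18 -0.02] [ 0.5  -0.07  0.96] 7864
J t 9 roll -0.376 shift [ 0.31 -0.09] [ 0.5  -0.05  1.  ] 7907
J t 9.5 roll -0.412 shift [ 0.39 -0.08] [ 0.49 -0.07  0.9 ] 7896
```

View pics/zz.png

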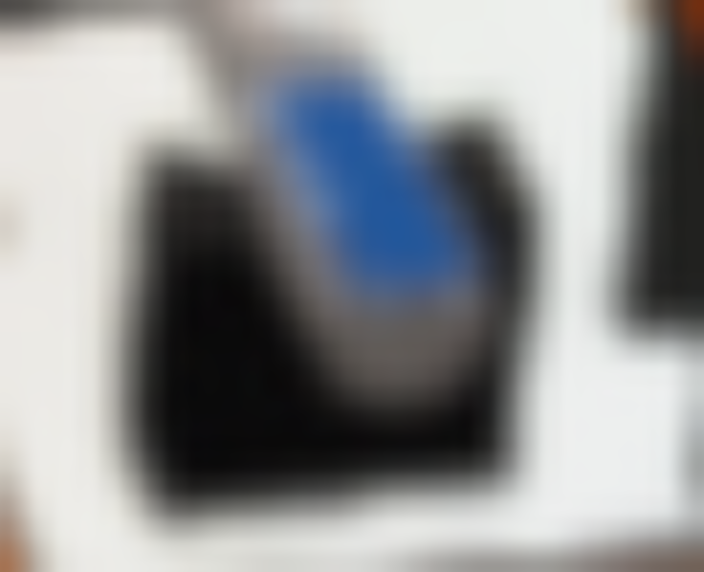

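The blue flat's lower chord at (350,290)–(475,285) is level. The gaps either side of the blue match zero roll (left gap 0.24 of the shaft's width measured against 0.25 expected). The end overhang matches centred within about 2 mm. Next is the strap: I come down behind the knob on the +y side with shut fingers.

>>> send_rows(
  increments=[
    [0, 0, -3, 0],
    [0, 0, -3, 0],
    [0, 0, -3.2, 0],
    [0, -3, 0, 0],
    [0, -2.5, 0, 0],
  ],
)

```text
time_s: 15.22
position: [0.6234, 0.2799, 0.1705]
orientation: [2.44, 1.978, -0.0]
contact_force: [0.1, 0.1, 0.5]
gripper_width: 0.0006
```

>>> send_rows(
  increments=[
    [-0.2, -1, 0, 0],
    [-0.2, -1, 0, 0],
    [-0.2, -1, 0, 0],
    [-0.2, -1, 0, 0],
    [0, 0, 0, 0],
  ],
)

```text
time_s: 15.85
position: [0.6153, 0.2414, 0.1704]
orientation: [2.44, 1.978, -0.0]
contact_force: [0.2, 0.7, -0.8]
gripper_width: 0.0006
```

```bash
python3 look.py 9
```

```text
[0.61536882 0.24178488 0.17029971] [-2.43998763e+00 -1.97871781e+00 -3.50787449e-05] [ 0.09645308  0.28121892 -0.64280099] 0.00038868533811076714 15.9
```

View pics/c9.png

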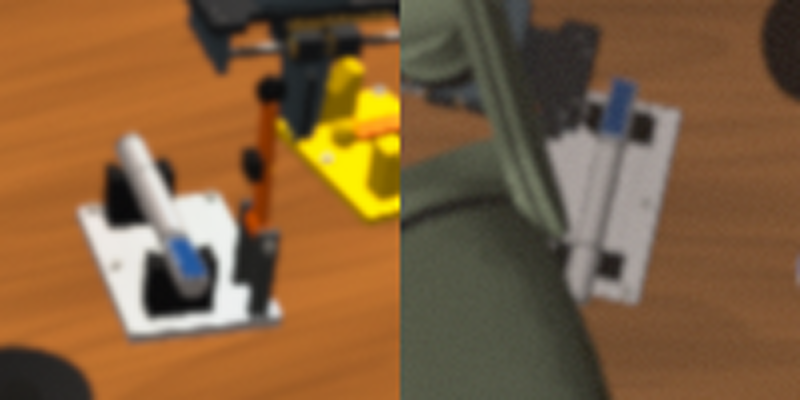

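The finger is in contact with the knob at (270,90) and the strap is near upright. I'll push on toward −y.

>>> send_rows(
  increments=[
    [-0.2, -1, 0, 0],
    [-0.2, -1, 0, 0],
    [-0.2, -1, 0, 0],
    [-0.2, -1, 0, 0],
    [0, 0, 0, 0],
  ],
)

```text
time_s: 16.58
position: [0.6074, 0.2008, 0.1704]
orientation: [2.441, 1.978, -0.0]
contact_force: [-0.0, -0.2, 1.1]
gripper_width: 0.0007
```

>>> send_rows(
  increments=[
    [-0.2, -0.7, 0, 0],
    [-0.1, -0.7, 0, 0],
    [-0.2, -0.7, 0, 0],
    [-0.1, -0.7, 0, 0],
    [0, 0, 0, 0],
  ],
)

```text
time_s: 17.2
position: [0.6014, 0.1733, 0.1703]
orientation: [2.441, 1.978, -0.0]
contact_force: [-0.0, 0.3, -0.2]
gripper_width: 0.0005
```

```bash
python3 look.py 10
```

```text
[0.60149941 0.17366647 0.17034703] [-2.44029531e+00 -1.97850569e+00 -3.40402497e-04] [-0.8441482  -0.51510364 -0.29753936] 0.0003995245867489083 17.25
```

View pics/c10.png

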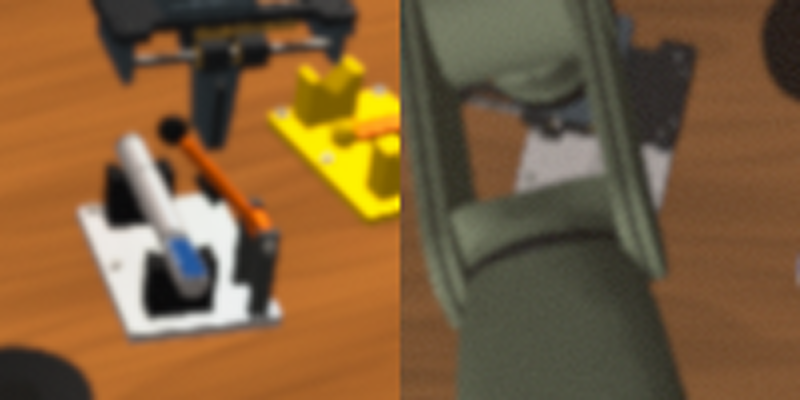

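The strap is at roughly 0.8 rad, with the knob at (172,130) already ahead of the finger. I'll back up a little and let it sink.

>>> send_rows(
  increments=[
    [0, 0, 2, 0],
    [0, 0, 2, 0],
    [0, 0, 0, 0],
    [0, 0, 0, 0],
    [0, 0, 0, 0],
  ],
)

```text
time_s: 17.92
position: [0.6009, 0.1739, 0.2091]
orientation: [-2.439, -1.979, 0.003]
contact_force: [0.5, 0.2, -0.6]
gripper_width: 0.0002
```

>>> send_rows(
  increments=[
    [0, 0, 0, 0],
    [0, 0, 0, 0],
    [0, 0, 0, 0],
    [0, 0, 0, 0],
    [0, 0, 0, 0],
  ],
)

```text
time_s: 18.55
position: [0.6015, 0.174, 0.2103]
orientation: [-2.44, -1.979, -0.0]
contact_force: [0.1, -0.3, -0.5]
gripper_width: 0.0005
```

```bash
python3 look.py 11
```

```text
[0.60147299 0.17396276 0.21031404] [-2.43982185e+00 -1.97905555e+00 -2.73869496e-04] [ 0.05233744 -0.31175565  0.05003438] 0.0003778996838043303 18.6
```

View pics/c11.png

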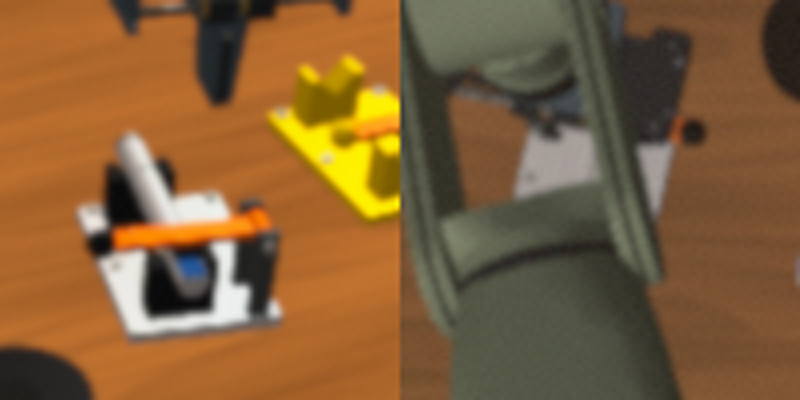

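The strap is shut across the blue end, with the knob at (100,240). I'll move away and measure.

>>> send_rows(
  increments=[
    [0, 2, 3, 0],
    [-2, 5, 0, 0],
    [-2, 5, 0, 0],
    [-2, 5, 0, 0],
    [0, 3, 0, 0],
  ],
)

```text
time_s: 19.27
position: [0.5399, 0.3763, 0.2406]
orientation: [-2.437, -1.982, -0.0]
contact_force: [0.2, -0.1, -0.6]
gripper_width: 0.0002
```

```bash
python3 look.py 12; python3 - <<'E'
from h import *
a=cv2.imread('pics/t12.png')[155:235,225:305];b=cv2.imread('pics/s12.png')[155:235,335:415]
cv2.imwrite('pics/z12.png',cv2.resize(np.hstack([a,b]),None,fx=5,fy=5,interpolation=cv2.INTER_CUBIC))
E
```

```text
[0.54028738 0.37966264 0.24004485] [-2.43381027 -1.98197802 -0.00405975] [0.50000289 1.71471356 0.16995269] 0.0004269656414876611 19.325
```

View pics/z12.png

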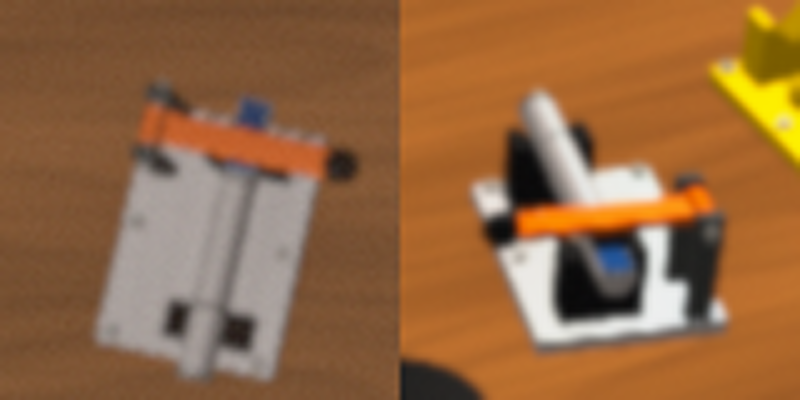

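```bash
cat > kn.py <<'E'
from h import *
from fit import R,pose
n='12'; t=load('t%s.png'%n); s=load('s%s.png'%n)
def cen(c,P,win=6):
    u,v=proj(c,P)[0].astype(int); g=c['img'].astype(float).max(2)[v-win:v+win+1,u-win:u+win+1]
    w=np.clip(np.percentile(g,60)*.55-g,0,None); yy,xx=np.mgrid[-win:win+1,-win:win+1]; return u+(w*xx).sum()/w.sum(),v+(w*yy).sum()/w.sum()
for a in(-.05,0,.05,.1):
    P=pose(R.x+[-.0003,.0015,0,0],np.array([.06,.06-.126*np.cos(a),.084+.126*np.sin(a)]))
    print(a,proj(t,P)[0].round(2),proj(s,P)[0].round(2))
P=pose(R.x+[-.0003,.0015,0,0],np.array([.06,-.066,.084])); pt,ps=cen(t,P,5),cen(s,P,5)
X,e=tri(t,pt,s,ps); print('KN',np.round(pt,2),np.round(ps,2),X.round(4),e.round(4),'pred',P.round(4))
E
python3 kn.py | tail -5; python3 wfit.py 12 2>/dev/null | grep R
```

```text
-0.05 [292.73 188.73] [355.09 201.68]
0 [292.64 188.48] [355.17 200.05]
0.05 [292.45 188.21] [355.34 198.4 ]
0.1 [292.16 187.91] [355.62 196.74]
KN [292.95 187.58] [355.2  199.95] [0.5876 0.0976 0.0866] 0.0002 pred [0.585  0.0988 0.084 ]
R s [ 0.624  2.604  0.95  -0.005  1.675 -2.221] 80648
R9.5 s [ 0.226  2.476  0.979  0.008  1.657 -4.258] 80048
R t [ 0.394 -1.146  0.15  -0.013  1.06  -1.801] 19391
R9.5 t [ 1.064e+00 -3.190e-01  1.320e-01 -4.000e-03  6.250e-01 -6.291e+00] 19242
```

The knob row in the scene picture puts the strap at 0.00 rad, and triangulation gives +0.02 rad, so it is shut on the flat. I'll press gently above the pad to settle it square.

>>> send_rows(
  increments=[
    [1.5, -5.4, 0, 0],
    [1.5, -5.4, 0, 0],
    [1.5, -5.4, 0, 0],
    [1.4, -5.4, -3, 0],
    [0, 0, -4, 0],
  ],
)

```text
time_s: 20.0
position: [0.6018, 0.1537, 0.1712]
orientation: [2.443, 1.97, 0.004]
contact_force: [0.2, 0.5, -0.9]
gripper_width: 0.0002
```

>>> send_rows(
  increments=[
    [0, 0, -4, 0],
    [0, 0, -2, 0],
    [0, 0, 0, 0],
    [0, 0, 0, 0],
  ],
)

```text
time_s: 20.5
position: [0.601, 0.1583, 0.1119]
orientation: [2.44, 1.978, 0.003]
contact_force: [-0.3, 0.4, -0.1]
gripper_width: 0.0007
```

>>> send_rows(
  increments=[
    [-0.2, 0.5, -0.6, 0],
    [0, 0, -0.6, 0],
    [0, 0, -0.6, 0],
    [0, 0, 0, 0],
  ],
)

```text
time_s: 21.0
position: [0.5978, 0.1636, 0.092]
orientation: [-2.439, -1.979, 0.002]
contact_force: [-0.3, -0.2, 0.7]
gripper_width: 0.0007
```

>>> send_rows(
  increments=[
    [0, 0, -0.3, 0],
    [0, 0, -0.2, 0],
    [0, 0, 0, 0],
  ],
)

```text
time_s: 21.38
position: [0.5984, 0.1636, 0.0881]
orientation: [2.44, 1.979, 0.001]
contact_force: [-1.6, -0.8, 2.7]
gripper_width: 0.0008
```

>>> send_rows(
  increments=[
    [0, 0, -0.1, 0],
    [0, 0, 0, 0],
    [0, 0, 0, 0],
  ],
)

```text
time_s: 21.75
position: [0.5984, 0.1636, 0.088]
orientation: [2.44, 1.979, 0.001]
contact_force: [-2.3, -0.8, 7.6]
gripper_width: 0.0007
```

>>> send_rows(
  increments=[
    [0, 0, 0.5, 0],
    [0, 0, 2, 0],
    [0, 0, 4, 0],
    [0, 0, 5, 0],
    [0, 2, 4, 0],
  ],
)

```text
time_s: 22.38
position: [0.5987, 0.183, 0.2437]
orientation: [2.441, 1.976, 0.002]
contact_force: [0.3, 0.1, 0.1]
gripper_width: 0.0003
```

>>> send_rows(
  increments=[
    [-1.5, 5, 0, 0],
    [-1.5, 5, 0, 0],
    [-1.5, 5, 0, 0],
    [-1.5, 5, 0, 0],
    [0, 0, 0, 0],
  ],
)

```text
time_s: 23.0
position: [0.5368, 0.387, 0.2409]
orientation: [-2.434, -1.984, 0.0]
contact_force: [-0.1, -0.6, -0.1]
gripper_width: 0.0004
```

```bash
python3 look.py 13; sed -i "s/n='12'/n='13'/" kn.py; python3 kn.py | tail -1; python3 - <<'E'
from h import *
a=cv2.imread('pics/t13.png')[155:235,225:305];b=cv2.imread('pics/s13.png')[155:235,335:415]
cv2.imwrite('pics/z13.png',cv2.resize(np.hstack([a,b]),None,fx=5,fy=5,interpolation=cv2.INTER_CUBIC))
E
```

```text
[0.53755962 0.38500042 0.24102825] [ 2.43678416e+00  1.98247762e+00 -1.21155934e-03] [-0.85166604 -0.68592326 -0.66123268] 0.0006284700214624798 23.05
KN [292.95 187.59] [355.14 199.99] [0.5875 0.0975 0.0864] 0.0003 pred [0.585  0.0988 0.084 ]
```

View pics/z13.png

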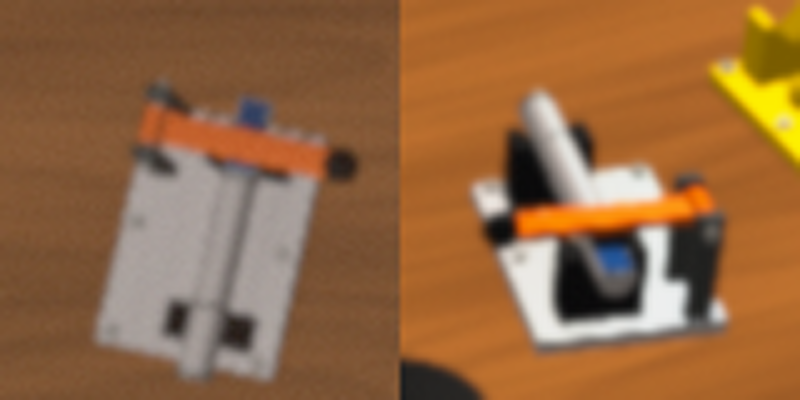

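View pics/s13.png

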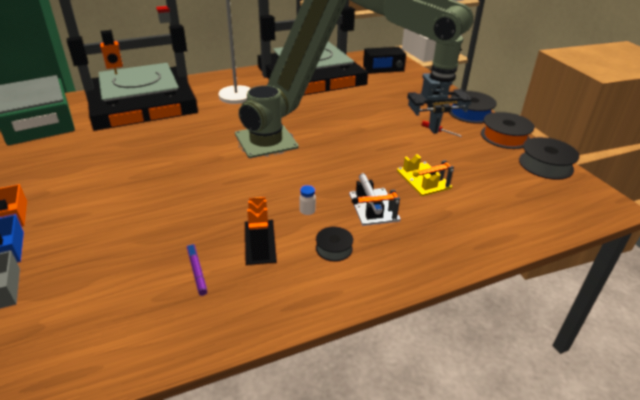

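The strap is shut on the shaft at (375,198), the jar (307,200) and spool (334,243) are where they started, and the arm is clear. Handing in.

```bash
python3 -c "
from cell import *
print(finish_job())"
```

```text
the job is handed in; nothing more can be done
None
```

I put the aluminium shaft in the two black V-blocks and shut the orange strap on its flat. I handed the job in at about 23 s of the 64 s allowed; no verdict was reported.

**What I did:** I gripped the shaft near its middle in the holder, carried it over, and lowered it with a light grip so the near V-block turned it level. Before releasing it I felt about 5 N of upward contact. I then pushed the strap over by its knob, let it sink shut, pressed its top with about 8 N and moved the arm clear.

**Last checks:**
- **Strap:** the fingers met the strap above the pad at z = 88 mm, exactly where the closed strap's top should be. The knob's row in the scene picture gives about 0.00 rad. Triangulating both cameras gives about +0.02 rad. Both are within the limits.
- **Shaft:** before the strap closed, it was within about 2 mm of centred lengthwise. I did not re-measure it after closing, but the last pictures look the same.
- **Flat:** this check is the weakest. Before the strap closed, the close-up view suggested the flat was within about 0.1 rad of straight up. My shape fits disagreed, ranging from −0.18 to +0.22 rad in the scene view and more widely in the top view. I trusted the close-up and did not roll the shaft.
- **Sideways position:** the seated shaft lay 1 to 2 mm further toward the hinge than my camera fit of the fixture. I put this down to calibration error.
- **Bystanders:** the jar and spool look unmoved in the last picture.

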